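# Sort the leather bench's buckles and thread into their trays

### The job

Tidy the leatherworker's bench: lay the brass buckle flat in the black tray, the grey steel buckle flat in the blue tray, and stand both spools of thread upright, side by side, in the wooden tray. Leave the paint bottle and the wax tin standing where they are.

Things in the scene. Friction and masses are not known exactly. Their poses are not given: they have to be found in the camera images.
- buckle_brass: Yellow brass belt buckle lying flat: an open rectangular frame with a middle bar and a tongue, 48 (its x) x 40 (its y) x 8 mm, about 70 g. Origin: centre of its underside; z up. It can be picked with the fingertips across its 40 mm width, closing along its y, down near the bench.
- buckle_steel: Grey steel belt buckle lying flat: an open rectangular frame with a middle bar and a tongue, 48 (its x) x 40 (its y) x 8 mm, about 70 g. Origin: centre of its underside; z up. It can be picked with the fingertips across its 40 mm width, closing along its y, down near the bench.
- spool_red: Spool of dark red thread, standing upright on the bench: hard wound barrel 36 mm in diameter between two pale wooden flanges 40 mm in diameter and 4 mm thick, a paper disc of the thread's colour on top, 60 mm high in all, about 90 g. Origin: centre of its underside; z up along its axis. Gripped across the barrel.
- spool_green: Spool of dark green thread, standing upright on the bench: hard wound barrel 36 mm in diameter between two pale wooden flanges 40 mm in diameter and 4 mm thick, a paper disc of the thread's colour on top, 60 mm high in all, about 90 g. Origin: centre of its underside; z up along its axis. Gripped across the barrel.
- tray_black: Black plastic open tray, 116 (its x) x 140 (its y) mm outside, 28 mm high, walls and floor 6 mm thick, inner floor 104 x 128 mm; fixed to the bench. Origin: centre of its underside, on the bench (z = 0); z up. The trays swap places and turn by up to 0.22 rad.
- tray_blue: Blue painted open tray, 116 (its x) x 140 (its y) mm outside, 28 mm high, walls and floor 6 mm thick, inner floor 104 x 128 mm; fixed to the bench. Origin: centre of its underside, on the bench (z = 0); z up. The trays swap places and turn by up to 0.22 rad.
- tray_wood: Brown wooden open tray, 116 (its x) x 140 (its y) mm outside, 28 mm high, walls and floor 6 mm thick, inner floor 104 x 128 mm; fixed to the bench. Origin: centre of its underside, on the bench (z = 0); z up. The trays swap places and turn by up to 0.22 rad.
- paint_bottle: Bystander among the things: small white edge-paint bottle with an orange label and a black cap, 36 mm in diameter, 75 mm high. Origin: centre of its underside. To be left alone.
- wax_tin: Bystander among the things: round aluminium tin with a yellow lid, 56 mm in diameter, 28 mm high. Origin: centre of its underside. To be left alone.
Mind the look-alikes: they are no part of the job. What is shaped like the spool_red but purple is not meant.

How it is judged (in metres and radians):
At the end, for the whole second after the job is handed in: Brass buckle flat (0.12 rad, either face up) on the black tray's floor, steel one on the blue tray's, centres within 37 mm (x) and 48 mm (y) of the tray's centre; both spools upright (0.1 rad) on the wooden tray's floor, within 36 and 48 mm; all at rest (below 0.02 m/s) (x of buckle_brass in the frame of tray_black between -0.037 and 0.037 m and y of buckle_brass in the frame of tray_black between -0.048 and 0.048 m and z of buckle_brass in the frame of tray_black between 0.002 and 0.016 m and linear speed of each of buckle_brass, buckle_steel, spool_red, spool_green below 0.02 m/s and (angle between buckle_brass's own z axis and vertical below 0.12 rad or angle between buckle_brass's own z axis and vertical above 3.02 rad) and x of buckle_steel in the frame of tray_blue between -0.037 and 0.037 m and y of buckle_steel in the frame of tray_blue between -0.048 and 0.048 m and z of buckle_steel in the frame of tray_blue between 0.002 and 0.016 m and (angle between buckle_steel's own z axis and vertical below 0.12 rad or angle between buckle_steel's own z axis and vertical above 3.02 rad) and x of spool_red in the frame of tray_wood between -0.036 and 0.036 m and y of spool_red in the frame of tray_wood between -0.048 and 0.048 m and z of spool_red in the frame of tray_wood between 0.002 and 0.01 m and angle between each of spool_red, spool_green's own z axis and vertical below 0.1 rad and x of spool_green in the frame of tray_wood between -0.036 and 0.036 m and y of spool_green in the frame of tray_wood between -0.048 and 0.048 m and z of spool_green in the frame of tray_wood between 0.002 and 0.01 m); the robot touches nothing.
It fails at once if the paint bottle is pushed more than 15 mm from its place or tipped over (distance of paint_bottle from where it was at the start of the episode above 0.015 m or angle between paint_bottle's own z axis and vertical above 0.4 rad).
It fails at once if the wax tin is pushed more than 15 mm from its place or tipped over (distance of wax_tin from where it was at the start of the episode above 0.015 m or angle between wax_tin's own z axis and vertical above 0.4 rad).
It also fails if it takes over 104 s, if anything falls off the work surface, if the arm or the gripper's body presses on something with over 40 N, if the wrist force passes 120 N, or if a joint passes its speed limit or range.

### The arm

A 6-joint arm with a two-finger parallel gripper is mounted at the origin on the work surface. World frame = base frame: x ahead of the robot, y to its left, z up, the work surface at z = 0. Lengths are in m, angles in degrees, forces in N, time in s.
With the tool pointing down it reaches from about 0.25 to 0.725 m from the base axis. Payload 9.7 kg.
Tool frame: the origin (TCP) lies midway between the tips of the shut fingers; the grasp point (between the pads) lies 19 mm behind it; z points along the fingers, y is the line along which they close (so a half turn about z gives the same grasp; the last joint's range is limited). The gripper opens to 85 mm and grips with 20 to 120 N. Pads are 22 mm wide; open, the fingers measure 114 mm over their backs; the gripper's body (76 mm by 85 mm) begins 54 mm behind the grasp point. The pads swing forward as they close: fully open they stand 13 mm farther back than shut.
Start: joints at [65.833, 4.979, 10.078, 95.1, 0, 90], TCP at [0.225, 0.502, 0.231] pointing down, gripper open.
Joint ranges: [-179.16, 179.16], [-48.56, 103.87], [-65.8, 70.77], [-126.05, 130.52], [-82.76, 87.17], [-180, 180]. Speed limits (degrees/s): [127.2, 127.2, 147.25, 180, 180, 180].

### API

Orientations are given as [roll, pitch, yaw] about the fixed x, y, z axes, in that order (R = Rz(yaw) Ry(pitch) Rx(roll)).
In Python, from workcell import bot gives the robot as it stands.
- The arm moves only by the shell command python3 -m crank 'ROWS' [FORCE]. ROWS is JSON, a list of rows, each an object with "gripper": the finger opening in mm, from 0 to 85.4; "travel": the shift along the tool's x, y, z in mm, a list of three; "twist": the turn, a rotation vector about the tool's x, y, z in rad, a list of three. In form: [{"gripper": gripper, "travel": [tx, ty, tz], "twist": [rx, ry, rz]}, ...]. A call has 1 to 12 rows; each row shifts and turns the commanded pose from where the row before left it, along the tool's axes as they then stand; what a row does not reach is not made up. A row lasts 1/8 s, in which the tool goes at most 62.5 mm and 10.7 degrees, less where a joint would pass 70% of its speed; a pose out of reach is approached as far as the arm can. A call is refused whole if a number of a shift passes 62.5 or a number of a turn 0.188, either way. A call with a gripper value outside its range is refused whole. The fingers move at their own pace and stop on an object; FORCE is the grip in N (left out, the last holds). Time passes only in rows, so rows that do not move let the fingers close. It gives the time, the measured TCP pose, the force, the opening and the grip force at its end, in the units of the state.
- bot.get_obs(): the state, without advancing time (a new reading comes with each control period).
- bot.camera(name): name is "scene" or "top" or "wrist"; returns the picture (480x640x3 uint8, red, green, blue); there is no depth.
- bot.calibration(name): a dict with "vfov" (degrees; the focal length in pixels is half the picture's height over the tangent of half this angle, whatever the lens; pixels are square), "cx", "cy" (the principal point, pixels), "camera_from_world" (4x4, takes a point from world to camera coordinates). Camera axes: x right, y down, z forward; pixel columns grow to the right and rows downward; lengths in m; the calibration is good to about 2 mm. A picture is of the moment at which its call begins: read the wrist's pose just before it. calibration takes no time and is no camera call; for the wrist camera it gives the pose at the moment of the call.
- bot.job_done(): hands the job in; it is judged then, once.
The state is a dict: "time": time; "q": joint angles; "qd": joint speeds; "joint_efforts": joint torques, N m; "ee_pos": TCP position; "tcp_rot": TCP orientation; "wrist_force": force on the tool from outside, world axes, zero at the start; "torque": the same for the moment, N m; "opening": finger opening in m; "grasp_force": force on a finger pad.
Only numpy, scipy, OpenCV 4.12 (cv2) and the standard library are available. Lean on these libraries where they do the work, as an engineer would, in place of code of your own. Each camera call takes 0.05 s, during which the arm holds its last target. There are 200 camera calls.

## Working session

There is one attempt and no reset: what is moved stays moved. The work goes in short steps, Python scripts to look and compute and a shell command to move; the robot and the scene stay as the last step left them, time stands still between calls to the robot, and variables do not carry over. Pictures are saved under pics/ and viewed, at most 14 in all, crops included, and the job is handed in when it is done.

```bash
mkdir -p pics; ls; python3 - <<'E'
from workcell import bot
import cv2
for n in("top","scene"):
    cv2.imwrite(f"pics/{n}0.png",bot.camera(n)[:,:,::-1]); c=bot.calibration(n); print(n,c)
o=bot.get_obs();print(o['ee_pos'],o['tcp_rot'],o['time'],o['opening'])
E
```

```text
pics
top {'vfov': 56.38431929513551, 'cx': 329.67249229013316, 'cy': 245.62909056178373, 'camera_from_world': array([[-0.02482299, -0.99965119, -0.00901767,  0.01200183],
       [-0.99726408,  0.02538998, -0.06942408,  0.54327156],
       [ 0.06962882,  0.00726969, -0.99754648,  0.78729327],
       [ 0.        ,  0.        ,  0.        ,  1.        ]])}
scene {'vfov': 50.753086350507715, 'cx': 318.72856439283004, 'cy': 230.62660315851096, 'camera_from_world': array([[-0.21352617,  0.97685734, -0.01250222,  0.11075382],
       [ 0.76709149,  0.15972242, -0.62133679, -0.40097128],
       [-0.60496052, -0.14226201, -0.78344387,  1.21321209],
       [ 0.        ,  0.        ,  0.        ,  1.        ]])}
[0.22509561 0.50159189 0.23065465] [-1.79930229e+02 -4.45771825e-04  1.55829869e+02] 0.1 0.08537377573773133
```

View pics/top0.png

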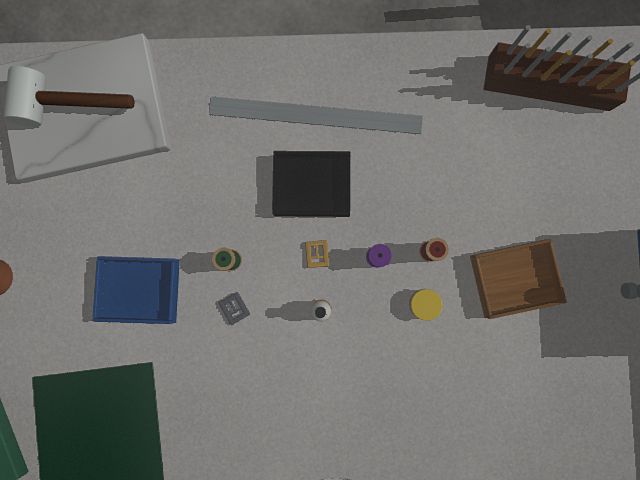

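View pics/scene0.png

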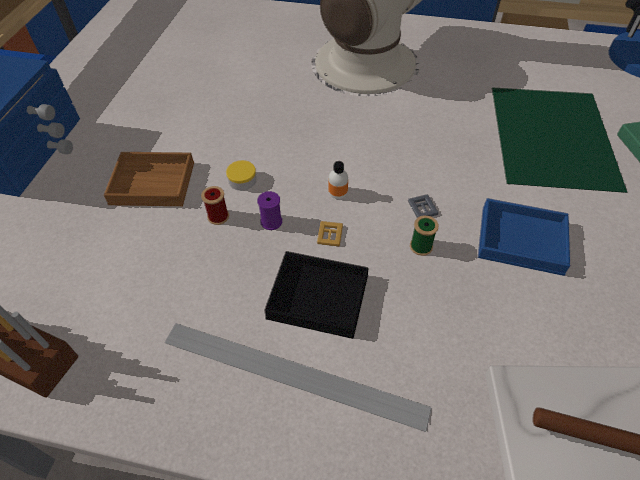

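The top view shows the black tray at (312,184), blue tray at (136,290), wooden tray at (518,279), green spool at (226,259) and red spool at (436,249). It also shows the purple look-alike at (379,256), brass buckle at (317,254), steel buckle at (233,307), bottle at (321,311) and tin at (426,305). The scene view agrees.

```bash
cat > h.py <<'E'
import numpy as np, cv2
from workcell import bot
def ray(cal,px,z):
    f=240/np.tan(np.radians(cal['vfov']/2)); T=np.array(cal['camera_from_world']); R=T[:3,:3]; c=-R.T@T[:3,3]
    p=np.atleast_2d(np.asarray(px,float)); d=np.c_[(p[:,0]-cal['cx'])/f,(p[:,1]-cal['cy'])/f,np.ones(len(p))]@R
    return (c+d*((z-c[2])/d[:,2])[:,None])[:,:2]
def blob(m,roi):
    x0,y0,x1,y1=roi; k=np.zeros(m.shape,np.uint8); k[y0:y1,x0:x1]=m[y0:y1,x0:x1]
    cs,_=cv2.findContours(k,cv2.RETR_EXTERNAL,cv2.CHAIN_APPROX_NONE); return max(cs,key=cv2.contourArea)[:,0]
def rect(w):
    (c,s,a)=cv2.minAreaRect((w*1000).astype(np.float32)); w_,h_=s
    if w_<h_: a+=90
    return np.round(c,1),np.round(sorted(s),1),round((a+90)%180-90,1)   # mm, angle of long side
def go(x,y,z,yaw=None):
    "travel in the tool's present axes to reach x,y,z (m); twist about tool z to bring tool y to direction yaw (deg, mod 180)"
    o=bot.get_obs(); r=np.radians(o['tcp_rot']); c,s=np.cos,np.sin
    from scipy.spatial.transform import Rotation as Ro
    R=Ro.from_euler('xyz',r).as_matrix(); t=R.T@(np.array([x,y,z])-o['ee_pos'])*1000
    print('at',o['ee_pos'].round(4),'rot',o['tcp_rot'].round(1),'q6',round(float(o['q'][5]),1),'t',o['time'])
    print('travel mm',t.round(1))
    if yaw is not None:
        cur=np.degrees(np.arctan2(R[1,1],R[0,1])); d=(yaw-cur+90)%180-90
        print('tool y now',round(cur,1),'world turn',round(d,1),'-> twist z rad',round(-np.radians(d),3))
E
python3 - <<'E'
from h import *
im=cv2.imread('pics/top0.png'); cal=bot.calibration('top'); H=cv2.cvtColor(im,cv2.COLOR_BGR2HSV); h,s,v=cv2.split(H)
R=lambda lo,hi:cv2.inRange(H,lo,hi)
for n,m,roi in [('black',R((0,0,0),(180,255,50)),(270,145,355,222)),('blue',R((100,120,40),(130,255,255)),(85,245,190,335)),('wood',R((5,90,40),(22,255,255)),(465,235,570,325))]:
    b=blob(m,roi); print(n,'z28',*rect(ray(cal,b,.028)),'z0',*rect(ray(cal,b,0)),b.min(0),b.max(0))
for n,m,roi,z in [('brass',R((12,90,60),(32,255,255)),(300,235,335,272),.006),('steel',R((0,0,0),(180,255,115)),(214,288,252,328),.006),
  ('red',R((0,100,20),(8,255,255)),(420,235,450,262),.06),('green',R((50,80,10),(85,255,255)),(213,246,237,270),.06),('tin',R((22,120,80),(32,255,255)),(400,285,450,325),.028),('bottle',R((0,0,0),(180,255,50)),(310,300,332,322),.075)]:
    b=blob(m,roi); print(n,*rect(ray(cal,b,z)),cv2.contourArea(b),b.min(0),b.max(0))
big=lambda x,y:cv2.resize(im[y-25:y+25,x-25:x+25],(400,400),interpolation=cv2.INTER_CUBIC)
cv2.imwrite('pics/buck.png',np.hstack([big(317,254),big(233,307)]))
E
```

```text
black z28 [655.9  29.4] [118.4 137.3] 88.4 z0 [661.8  30.7] [122.5 142.2] 88.4 [273 151] [349 216]
blue z28 [473.1 344. ] [114.3 147.4] 86.7 z0 [472.6 356.3] [118.4 152.6] 86.7 [ 93 257] [178 323]
wood z28 [ 475.9 -332.5] [115.1 146.4] -79.5 z0 [ 475.5 -344. ] [119.2 151.6] -79.5 [471 239] [565 318]
brass [530.3  22.1] [39.3 47.1] 3.7 505.5 [306 240] [328 267]
steel [434.8 179.2] [48.7 51.7] 28.9 688.0 [215 292] [249 325]
red [ 530.1 -184.7] [26.3 26.7] -46.8 176.0 [429 241] [445 257]
green [522.3 180.8] [24. 24.] -0.5 161.5 [216 252] [230 266]
tin [ 435.5 -168.8] [52.6 52.7] 87.9 724.5 [411 289] [441 319]
bottle [429.6  16.7] [13.3 16.5] -1.4 66.0 [316 307] [324 317]
```

View pics/buck.png

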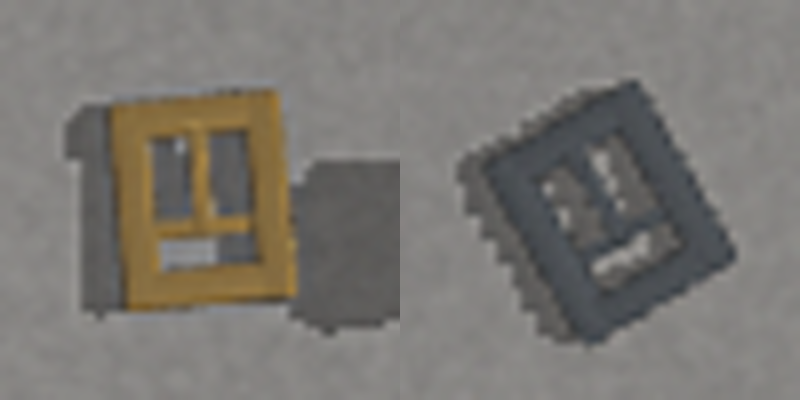

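The crop shows brass with its long side nearly vertical in the picture. The steel corners are at about (630,82), (738,255), (590,345) and (490,165), and its mask had included the shadow.

```bash
python3 - <<'E'
from h import *
cal=bot.calibration('top')
c=np.array([[630,82],[738,255],[590,345],[490,165]])-[400,0]; c=(c+.5)/8-.5+[208,282]
w=ray(cal,c,.006); print(w.round(4),*rect(w))
m=w.mean(0); e=w[0]-w[1]; long=np.degrees(np.arctan2(*e[::-1])); print(m,long)
go(m[0],m[1],.12,long+90)
E
```

```text
[[0.4644 0.1704]
 [0.4248 0.1463]
 [0.4054 0.1801]
 [0.4464 0.2024]] [435.3 174.8] [39.  46.7] 29.9
[0.43523554 0.17479619] 31.321459610886414
at [0.2251 0.5016 0.2307] rot [-179.9   -0.   155.8] q6 90.0 t 0.1
travel mm [-325.5 -212.   110.9]
tool y now 65.8 world turn 55.5 -> twist z rad -0.969
```

```bash
python3 -m crank '[{"gripper":85,"travel":[-36,-23.5,0],"twist":[0,0,0]},{"gripper":85,"travel":[-36,-23.5,0],"twist":[0,0,0]},{"gripper":85,"travel":[-36,-23.5,0],"twist":[0,0,0]},{"gripper":85,"travel":[-36,-23.5,0],"twist":[0,0,0]},{"gripper":85,"travel":[-36,-23.5,0],"twist":[0,0,0]},{"gripper":85,"travel":[-36,-23.5,0],"twist":[0,0,0]},{"gripper":85,"travel":[-36,-23.5,0],"twist":[0,0,0]},{"gripper":85,"travel":[-36,-23.5,0],"twist":[0,0,0]},{"gripper":85,"travel":[-36,-23.5,0],"twist":[0,0,0]}]'
python3 -m crank '[{"gripper":60,"travel":[0,0,15],"twist":[0,0,-0.16]},{"gripper":60,"travel":[0,0,15],"twist":[0,0,-0.16]},{"gripper":60,"travel":[0,0,15],"twist":[0,0,-0.16]},{"gripper":60,"travel":[0,0,15],"twist":[0,0,-0.16]},{"gripper":60,"travel":[0,0,15],"twist":[0,0,-0.16]},{"gripper":60,"travel":[0,0,15],"twist":[0,0,-0.155]},{"gripper":60,"travel":[0,0,0],"twist":[0,0,0]}]'
python3 - <<'E'
from h import *
go(.435,.175,.003,120.5)
cv2.imwrite('pics/w1.png',bot.camera('wrist')[:,:,::-1])
E
```

```text
time: 1.23
ee_pos: [0.4347, 0.1749, 0.2311]
tcp_rot: [-180.0, -0.0, 155.8]
wrist_force: [0.6, 0.4, -0.7]
opening: 0.085
grasp_force: 0.0
time: 2.1
ee_pos: [0.4335, 0.1759, 0.1401]
tcp_rot: [180.0, -0.1, -149.5]
wrist_force: [0.4, -0.1, 0.4]
opening: 0.0601
grasp_force: 0.0
at [0.4335 0.1759 0.1401] rot [ 1.800e+02 -1.000e-01 -1.495e+02] q6 -8.4 t 2.1
travel mm [ -1.2  -1.6 137.1]
tool y now 120.5 world turn 0.0 -> twist z rad -0.0
```

View pics/w1.png

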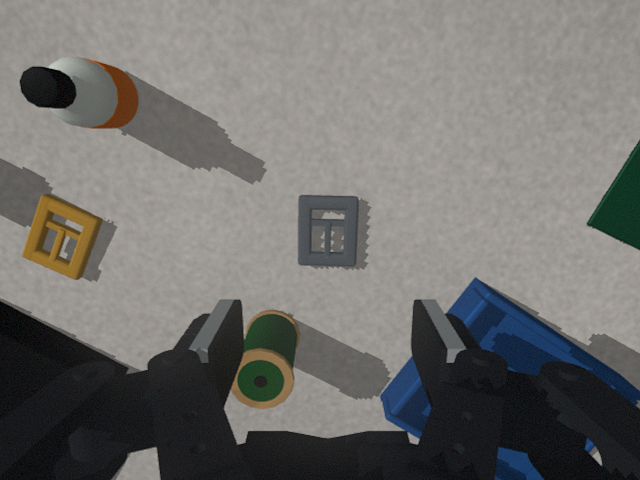

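The steel buckle's corners are at about (300,196), (358,196), (357,267) and (299,266), and it is square to the fingers.

```bash
python3 - <<'E'
from h import *
cal=bot.calibration('wrist')
m=ray(cal,[[300,196],[358,196],[357,267],[299,266]],.008).mean(0);print(m)
go(*m,0.0)
E
```

```text
[0.43473148 0.17799143]
at [0.4338 0.1761 0.141 ] rot [ 1.800e+02 -1.000e-01 -1.496e+02] q6 -8.3 t 2.15
travel mm [ -1.9   1.2 141. ]
```

```bash
python3 -m crank '[{"gripper":60,"travel":[-2,0,30],"twist":[0,0,0]},{"gripper":60,"travel":[0,0,30],"twist":[0,0,0]},{"gripper":60,"travel":[0,0,30],"twist":[0,0,0]},{"gripper":60,"travel":[0,0,25],"twist":[0,0,0]},{"gripper":60,"travel":[0,0,15],"twist":[0,0,0]},{"gripper":60,"travel":[0,0,10],"twist":[0,0,0]},{"gripper":30,"travel":[0,0,0],"twist":[0,0,0]},{"gripper":30,"travel":[0,0,0],"twist":[0,0,0]},{"gripper":30,"travel":[0,0,0],"twist":[0,0,0]},{"gripper":30,"travel":[0,0,0],"twist":[0,0,0]}]' 50
```

```text
time: 3.4
ee_pos: [0.4364, 0.1774, 0.002]
tcp_rot: [-180.0, 0.1, -149.5]
wrist_force: [0.1, -0.7, 2.7]
opening: 0.0379
grasp_force: 50.6
```

```bash
python3 -m crank '[{"gripper":30,"travel":[0,0,-10],"twist":[0,0,0]},{"gripper":30,"travel":[0,0,-30],"twist":[0,0,0]},{"gripper":30,"travel":[0,0,-40],"twist":[0,0,0]},{"gripper":30,"travel":[0,0,-40],"twist":[0,0,0]},{"gripper":30,"travel":[0,0,0],"twist":[0,0,0]}]'
python3 - <<'E'
from h import *
go(.473,.348,.12,-3.3)
cv2.imwrite('pics/w2.png',bot.camera('wrist')[:,:,::-1])
E
```

```text
time: 4.03
ee_pos: [0.4374, 0.1778, 0.1249]
tcp_rot: [-180.0, 0.3, -149.5]
wrist_force: [1.1, 0.2, -0.6]
opening: 0.0377
grasp_force: 50.3
at [0.4374 0.1778 0.1249] rot [-180.     0.3 -149.5] q6 -8.4 t 4.025
travel mm [-117.2  128.5    5.4]
tool y now 120.5 world turn 56.2 -> twist z rad -0.98
```

View pics/w2.png

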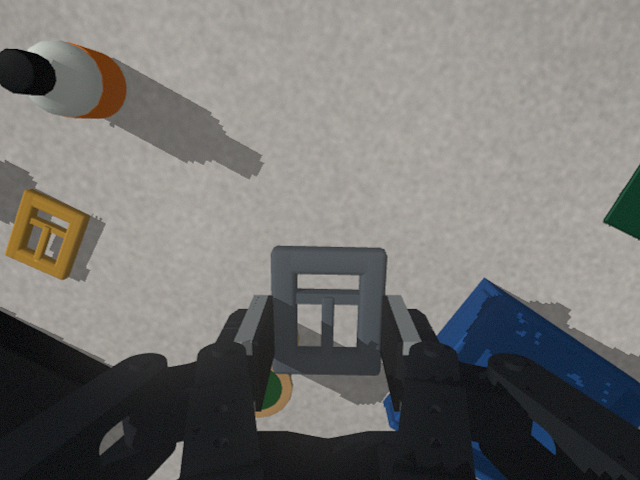

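The buckle hangs level between the fingers, at rows 247–375.

```bash
python3 -m crank '[{"gripper":30,"travel":[-29.3,32.1,0],"twist":[0,0,0]},{"gripper":30,"travel":[-29.3,32.1,0],"twist":[0,0,0]},{"gripper":30,"travel":[-29.3,32.1,0],"twist":[0,0,0]},{"gripper":30,"travel":[-29.3,32.1,0],"twist":[0,0,0]},{"gripper":30,"travel":[0,0,0],"twist":[0,0,0.148]},{"gripper":30,"travel":[0,0,0],"twist":[0,0,0.148]},{"gripper":30,"travel":[0,0,0],"twist":[0,0,0.148]},{"gripper":30,"travel":[0,0,0],"twist":[0,0,0.148]},{"gripper":30,"travel":[0,0,30],"twist":[0,0,0]},{"gripper":30,"travel":[0,0,30],"twist":[0,0,0]},{"gripper":30,"travel":[0,0,0],"twist":[0,0,0]}]'
python3 - <<'E'
from h import *
go(.473,.348,.008,86.7)
E
```

```text
time: 5.45
ee_pos: [0.4696, 0.346, 0.0577]
tcp_rot: [-179.8, -0.3, 176.6]
wrist_force: [-0.5, 0.4, -0.9]
opening: 0.038
grasp_force: 50.4
at [0.4696 0.346  0.0577] rot [-179.8   -0.3  176.6] q6 39.7 t 5.45
travel mm [-3.5  2.4 49.7]
tool y now 86.6 world turn 0.1 -> twist z rad -0.001
```

```bash
python3 -m crank '[{"gripper":30,"travel":[-3,2,20],"twist":[0,0,0]},{"gripper":30,"travel":[0,0,16],"twist":[0,0,0]},{"gripper":30,"travel":[0,0,8],"twist":[0,0,0]},{"gripper":30,"travel":[0,0,4],"twist":[0,0,0]},{"gripper":30,"travel":[0,0,2],"twist":[0,0,0]},{"gripper":30,"travel":[0,0,0],"twist":[0,0,0]}]'
```

```text
time: 6.2
ee_pos: [0.4748, 0.3493, 0.0116]
tcp_rot: [180.0, 0.0, 176.6]
wrist_force: [-0.1, 0.2, -1.0]
opening: 0.0382
grasp_force: 50.4
```

```bash
python3 -m crank '[{"gripper":30,"travel":[0,0,1.5],"twist":[0,0,0]},{"gripper":30,"travel":[0,0,1],"twist":[0,0,0]},{"gripper":30,"travel":[0,0,0],"twist":[0,0,0]}]'
```

```text
time: 6.58
ee_pos: [0.4746, 0.3492, 0.0087]
tcp_rot: [-180.0, -0.0, 176.6]
wrist_force: [0.1, 0.6, -1.3]
opening: 0.0381
grasp_force: 50.4
```

```bash
python3 -m crank '[{"gripper":30,"travel":[0,0,1],"twist":[0,0,0]},{"gripper":55,"travel":[0,0,0],"twist":[0,0,0]},{"gripper":55,"travel":[0,0,0],"twist":[0,0,0]},{"gripper":55,"travel":[0,0,0],"twist":[0,0,0]},{"gripper":55,"travel":[0,0,-25],"twist":[0,0,0]},{"gripper":55,"travel":[0,0,-50],"twist":[0,0,0]},{"gripper":55,"travel":[0,0,-60],"twist":[0,0,0]},{"gripper":75,"travel":[0,0,-20],"twist":[0,0,0]},{"gripper":75,"travel":[0,0,0],"twist":[0,0,0]}]'
python3 - <<'E'
from h import *
cv2.imwrite('pics/w3.png',bot.camera('wrist')[:,:,::-1])
go(.522,.181,.12,90)
go(.522,.181,.12,0)
E
```

```text
time: 7.7
ee_pos: [0.4754, 0.3497, 0.1645]
tcp_rot: [179.9, 0.1, 176.6]
wrist_force: [0.2, -0.0, -0.2]
opening: 0.075
grasp_force: 0.0
at [0.4748 0.3493 0.1626] rot [180.    0.  176.6] q6 39.7 t 7.75
travel mm [ -57.  -165.2   42.6]
tool y now 86.6 world turn 3.4 -> twist z rad -0.059
at [0.4748 0.3493 0.1626] rot [180.    0.  176.6] q6 39.7 t 7.75
travel mm [ -57.  -165.2   42.6]
tool y now 86.6 world turn -86.6 -> twist z rad 1.512
```

View pics/w3.png

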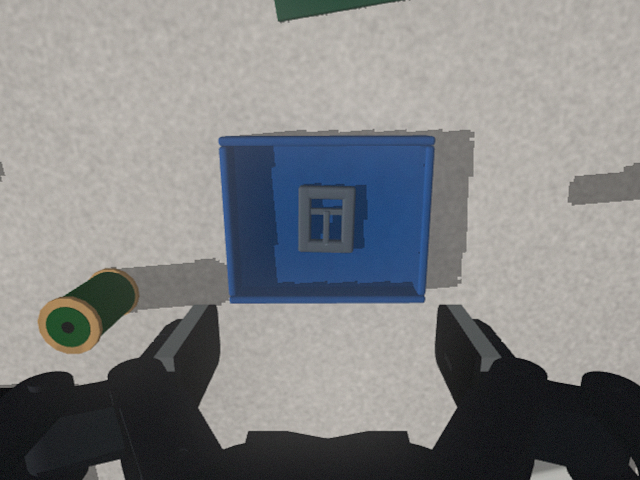

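The steel buckle lies flat near the middle of the blue tray, at about (326,219). The green spool's top disc is at about (69,327).

```bash
python3 -m crank '[{"gripper":75,"travel":[-14,-41,0],"twist":[0,0,0]},{"gripper":75,"travel":[-14,-41,0],"twist":[0,0,0]},{"gripper":75,"travel":[-14,-41,0],"twist":[0,0,0]},{"gripper":75,"travel":[-14,-41,0],"twist":[0,0,0]},{"gripper":65,"travel":[0,0,0],"twist":[0,0,0.166]},{"gripper":65,"travel":[0,0,0],"twist":[0,0,0.166]},{"gripper":65,"travel":[0,0,0],"twist":[0,0,0.166]},{"gripper":65,"travel":[0,0,0],"twist":[0,0,0.166]},{"gripper":65,"travel":[0,0,0],"twist":[0,0,0.166]},{"gripper":65,"travel":[0,0,0],"twist":[0,0,0.166]},{"gripper":65,"travel":[0,0,0],"twist":[0,0,0.166]},{"gripper":65,"travel":[0,0,0],"twist":[0,0,0.166]}]'
python3 - <<'E'
from h import *
im=bot.camera('wrist'); cal=bot.calibration('wrist'); H=cv2.cvtColor(im,cv2.COLOR_RGB2HSV)
m=cv2.inRange(H,(10,70,90),(25,255,255)); b=blob(m,(0,0,640,480)); print(b.min(0),b.max(0),cv2.minEnclosingCircle(b), ray(cal,[cv2.minEnclosingCircle(b)[0]],.06))
cv2.imwrite('pics/w4.png',im[:,:,::-1])
go(.522,.181,.012,10.5)
E
```

```text
time: 9.25
ee_pos: [0.5202, 0.1819, 0.1604]
tcp_rot: [-179.8, 0.0, 100.2]
wrist_force: [-0.0, 0.3, -0.4]
opening: 0.065
grasp_force: 0.0
[297 199] [362 276] ((328.8333435058594, 237.1666717529297), 39.17562484741211) [[0.52125134 0.18733122]]
at [0.5202 0.1819 0.1605] rot [-179.8    0.    99.8] q6 99.5 t 9.3
travel mm [ -1.1   2.1 148.5]
tool y now 9.8 world turn 0.7 -> twist z rad -0.013
```

View pics/w4.png

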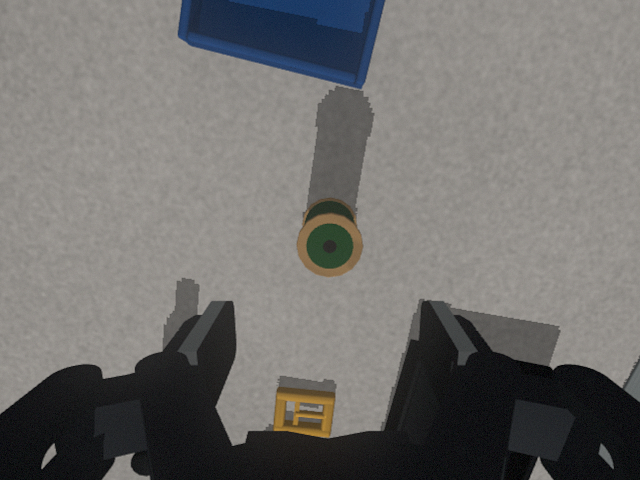

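The spool's disc is at (330,246), which is right under the TCP. I'll descend and grip.

```bash
python3 -m crank '[{"gripper":65,"travel":[0,0,40],"twist":[0,0,0]},{"gripper":65,"travel":[0,0,40],"twist":[0,0,0]},{"gripper":65,"travel":[0,0,35],"twist":[0,0,0]},{"gripper":65,"travel":[0,0,22],"twist":[0,0,0]},{"gripper":65,"travel":[0,0,11],"twist":[0,0,0]},{"gripper":25,"travel":[0,0,0],"twist":[0,0,0]},{"gripper":25,"travel":[0,0,0],"twist":[0,0,0]},{"gripper":25,"travel":[0,0,0],"twist":[0,0,0]},{"gripper":25,"travel":[0,0,0],"twist":[0,0,0]},{"gripper":25,"travel":[0,0,0],"twist":[0,0,0]}]' 50
```

```text
time: 10.55
ee_pos: [0.5213, 0.1823, 0.0153]
tcp_rot: [179.9, -0.0, 100.5]
wrist_force: [0.1, -0.4, 2.1]
opening: 0.0352
grasp_force: 49.8
```

```bash
python3 -m crank '[{"gripper":25,"travel":[0,0,-10],"twist":[0,0,0]},{"gripper":25,"travel":[0,0,-40],"twist":[0,0,0]},{"gripper":25,"travel":[0,0,-50],"twist":[0,0,0]},{"gripper":25,"travel":[0,0,-50],"twist":[0,0,0]},{"gripper":25,"travel":[0,0,0],"twist":[0,0,0]}]'
python3 - <<'E'
from h import *
t=np.radians(100.5); c=np.array([.4755,-.3355]); u=np.array([np.cos(t),np.sin(t)])*.027
for p in(c-u,c+u): print(p); go(*p,.15,10.5)
E
```

```text
time: 11.18
ee_pos: [0.5226, 0.1827, 0.1698]
tcp_rot: [179.6, -0.1, 100.5]
wrist_force: [-0.4, 0.6, -1.9]
opening: 0.0355
grasp_force: 50.1
[ 0.48042036 -0.36204788]
at [0.5226 0.1827 0.1698] rot [ 1.796e+02 -1.000e-01  1.005e+02] q6 98.7 t 11.175
travel mm [-527.9 -141.3   18.2]
tool y now 10.5 world turn -0.0 -> twist z rad 0.001
[ 0.47057964 -0.30895212]
at [0.5226 0.1827 0.1698] rot [ 1.796e+02 -1.000e-01  1.005e+02] q6 98.7 t 11.175
travel mm [-473.9 -141.3   18.3]
tool y now 10.5 world turn -0.0 -> twist z rad 0.001
```

```bash
python3 -m crank '[{"gripper":25,"travel":[-24,-6.4,0],"twist":[0,0,0]},{"gripper":25,"travel":[-44,-11.8,0],"twist":[0,0,0]},{"gripper":25,"travel":[-48,-12.85,0],"twist":[0,0,0]},{"gripper":25,"travel":[-48,-12.85,0],"twist":[0,0,0]},{"gripper":25,"travel":[-48,-12.85,0],"twist":[0,0,0]},{"gripper":25,"travel":[-48,-12.85,0],"twist":[0,0,0]},{"gripper":25,"travel":[-48,-12.85,0],"twist":[0,0,0]},{"gripper":25,"travel":[-48,-12.85,0],"twist":[0,0,0]},{"gripper":25,"travel":[-48,-12.85,0],"twist":[0,0,0]},{"gripper":25,"travel":[-44,-11.8,0],"twist":[0,0,0]},{"gripper":25,"travel":[-24,-6.4,0],"twist":[0,0,0]},{"gripper":25,"travel":[0,0,0],"twist":[0,0,0]}]'
python3 - <<'E'
from h import *
cv2.imwrite('pics/w5.png',bot.camera('wrist')[:,:,::-1])
go(.4804,-.362,.022,10.5)
E
```

```text
time: 12.68
ee_pos: [0.4823, -0.3063, 0.1637]
tcp_rot: [-179.9, -0.1, 100.4]
wrist_force: [0.2, 0.8, -0.5]
opening: 0.0354
grasp_force: 50.1
at [ 0.4826 -0.3052  0.1639] rot [-1.799e+02 -1.000e-01  1.005e+02] q6 47.2 t 12.725
travel mm [-55.6 -12.3 141.9]
tool y now 10.5 world turn 0.0 -> twist z rad -0.001
```

View pics/w5.png

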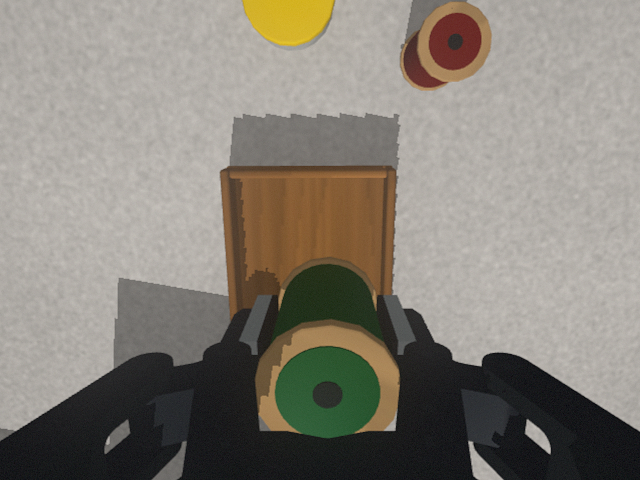

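The tray's near rim runs from (222,169) to (397,168). The green spool hangs upright.

```bash
python3 - <<'E'
from h import *
w=ray(bot.calibration('wrist'),[[222,169],[397,168]],.028); e=w[1]-w[0]; a=np.arctan2(e[1],e[0]); print(w,np.linalg.norm(e),np.degrees(a))
y=np.array([-np.sin(a),np.cos(a)]); c=w.mean(0)-.07*y; print('centre',c)
for s in(-.027,.027): go(*(c+s*y),.02,np.degrees(a))
E
```

```text
[[ 0.4086149  -0.27596602]
 [ 0.52075471 -0.25467838]] 0.1141424649329545 10.74863359545843
centre [ 0.47773985 -0.33409403]
at [ 0.4826 -0.3052  0.1639] rot [-1.799e+02 -1.000e-01  1.005e+02] q6 47.2 t 12.725
travel mm [-54.7  -9.7 143.9]
tool y now 10.5 world turn 0.3 -> twist z rad -0.005
at [ 0.4826 -0.3052  0.1639] rot [-1.799e+02 -1.000e-01  1.005e+02] q6 47.2 t 12.725
travel mm [ -0.7 -10.  143.9]
tool y now 10.5 world turn 0.3 -> twist z rad -0.005
```

```bash
python3 -m crank '[{"gripper":25,"travel":[-28,-5,0],"twist":[0,0,0]},{"gripper":25,"travel":[-27,-5,0],"twist":[0,0,0]},{"gripper":25,"travel":[0,0,30],"twist":[0,0,0]},{"gripper":25,"travel":[0,0,35],"twist":[0,0,0]},{"gripper":25,"travel":[0,0,35],"twist":[0,0,0]},{"gripper":25,"travel":[0,0,25],"twist":[0,0,0]},{"gripper":25,"travel":[0,0,12],"twist":[0,0,0]},{"gripper":25,"travel":[0,0,5],"twist":[0,0,0]},{"gripper":25,"travel":[0,0,0],"twist":[0,0,0]}]'
```

```text
time: 13.85
ee_pos: [0.4837, -0.3608, 0.0234]
tcp_rot: [180.0, 0.0, 100.6]
wrist_force: [-0.4, -0.8, -0.5]
opening: 0.0354
grasp_force: 50.1
```

```bash
python3 -m crank '[{"gripper":25,"travel":[0,0,1],"twist":[0,0,0]},{"gripper":25,"travel":[0,0,1],"twist":[0,0,0]},{"gripper":25,"travel":[0,0,0],"twist":[0,0,0]}]'
```

```text
time: 14.22
ee_pos: [0.4836, -0.3612, 0.0213]
tcp_rot: [180.0, 0.0, 100.5]
wrist_force: [-0.1, -0.5, 1.7]
opening: 0.0354
grasp_force: 50.2
```

```bash
python3 -m crank '[{"gripper":25,"travel":[0,0,0.5],"twist":[0,0,0]},{"gripper":25,"travel":[0,0,0],"twist":[0,0,0]}]'; python3 -m crank '[{"gripper":60,"travel":[0,0,0],"twist":[0,0,0]},{"gripper":60,"travel":[0,0,0],"twist":[0,0,0]},{"gripper":60,"travel":[0,0,0],"twist":[0,0,0]},{"gripper":60,"travel":[0,0,-20],"twist":[0,0,0]},{"gripper":60,"travel":[0,0,-40],"twist":[0,0,0]},{"gripper":60,"travel":[0,0,-50],"twist":[0,0,0]},{"gripper":65,"travel":[0,0,-35],"twist":[0,0,0]},{"gripper":65,"travel":[0,0,0],"twist":[0,0,0]}]'
python3 - <<'E'
from h import *
go(.530,-.185,.16,10.5)
cv2.imwrite('pics/w6.png',bot.camera('wrist')[:,:,::-1])
E
```

```text
time: 14.48
ee_pos: [0.4837, -0.3612, 0.0214]
tcp_rot: [179.9, 0.1, 100.5]
wrist_force: [-1.1, 1.6, 7.4]
opening: 0.0348
grasp_force: 50.5
time: 15.48
ee_pos: [0.4845, -0.3618, 0.1702]
tcp_rot: [179.7, 0.3, 100.5]
wrist_force: [-0.6, -0.0, -0.3]
opening: 0.065
grasp_force: 0.0
at [ 0.4845 -0.3618  0.1702] rot [179.7   0.3 100.5] q6 42.7 t 15.475
travel mm [165.5  77.    9.7]
tool y now 10.5 world turn -0.0 -> twist z rad 0.001
```

View pics/w6.png

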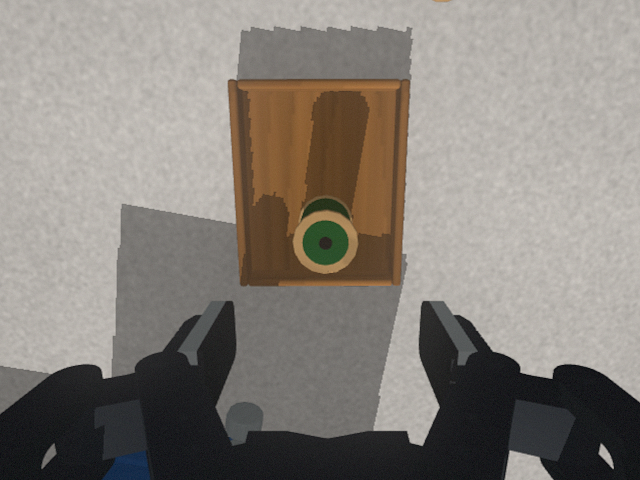

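The green spool stands upright near the far end of the wooden tray, with its top at (326,243).

```bash
python3 -m crank '[{"gripper":65,"travel":[41.4,19.2,0],"twist":[0,0,0]},{"gripper":65,"travel":[41.4,19.2,0],"twist":[0,0,0]},{"gripper":65,"travel":[41.4,19.2,0],"twist":[0,0,0]},{"gripper":65,"travel":[41.4,19.2,0],"twist":[0,0,0]},{"gripper":65,"travel":[0,0,0],"twist":[0,0,0]},{"gripper":65,"travel":[0,0,0],"twist":[0,0,0]}]'
python3 - <<'E'
from h import *
im=bot.camera('wrist'); cal=bot.calibration('wrist'); H=cv2.cvtColor(im,cv2.COLOR_RGB2HSV)
m=cv2.inRange(H,(10,60,90),(22,170,255)); b=blob(m,(200,150,460,330)); x0,x1=b[:,0].min(),b[:,0].max(); y1=b[:,1].max()
p=[(x0+x1)/2,y1-(x1-x0)/2]; w=ray(cal,[p],.06)[0]; print(x0,x1,y1,p,w)
go(*w,.0125,10.5)
E
```

```text
time: 16.27
ee_pos: [0.5282, -0.1841, 0.1647]
tcp_rot: [-179.9, -0.0, 100.6]
wrist_force: [-0.1, 0.0, -0.4]
opening: 0.0648
grasp_force: 0.0
297 360 273 [np.float64(328.5), np.float64(241.5)] [ 0.52988311 -0.18281266]
at [ 0.5281 -0.1846  0.1648] rot [-180.    -0.   100.5] q6 60.2 t 16.325
travel mm [  1.4   2.2 152.3]
tool y now 10.5 world turn -0.0 -> twist z rad 0.0
```

```bash
python3 -m crank '[{"gripper":65,"travel":[1,1,40],"twist":[0,0,0]},{"gripper":65,"travel":[0,0,40],"twist":[0,0,0]},{"gripper":65,"travel":[0,0,38],"twist":[0,0,0]},{"gripper":65,"travel":[0,0,22],"twist":[0,0,0]},{"gripper":65,"travel":[0,0,12],"twist":[0,0,0]},{"gripper":25,"travel":[0,0,0],"twist":[0,0,0]},{"gripper":25,"travel":[0,0,0],"twist":[0,0,0]},{"gripper":25,"travel":[0,0,0],"twist":[0,0,0]},{"gripper":25,"travel":[0,0,0],"twist":[0,0,0]},{"gripper":25,"travel":[0,0,0],"twist":[0,0,0]}]' 50
python3 -m crank '[{"gripper":25,"travel":[0,0,-10],"twist":[0,0,0]},{"gripper":25,"travel":[0,0,-40],"twist":[0,0,0]},{"gripper":25,"travel":[0,0,-50],"twist":[0,0,0]},{"gripper":25,"travel":[0,0,-50],"twist":[0,0,0]},{"gripper":25,"travel":[0,0,0],"twist":[0,0,0]},{"gripper":25,"travel":[0,0,0],"twist":[0,0,0]}]'
python3 - <<'E'
from h import *
go(.4732,-.308,.022,10.5)
E
```

```text
time: 17.58
ee_pos: [0.5298, -0.1831, 0.0141]
tcp_rot: [179.9, 0.0, 100.5]
wrist_force: [-1.2, -0.8, 4.3]
opening: 0.0353
grasp_force: 49.9
time: 18.32
ee_pos: [0.5292, -0.1828, 0.1629]
tcp_rot: [-180.0, -0.0, 100.5]
wrist_force: [0.5, 0.9, -1.7]
opening: 0.035
grasp_force: 50.0
at [ 0.5292 -0.1828  0.1629] rot [-180.    -0.   100.5] q6 60.4 t 18.325
travel mm [-112.9  -77.9  140.9]
tool y now 10.5 world turn -0.0 -> twist z rad 0.001
```

```bash
python3 -m crank '[{"gripper":25,"travel":[-28,-19.5,0],"twist":[0,0,0]},{"gripper":25,"travel":[-28,-19.5,0],"twist":[0,0,0]},{"gripper":25,"travel":[-28,-19.5,0],"twist":[0,0,0]},{"gripper":25,"travel":[-28,-19.5,0],"twist":[0,0,0]},{"gripper":25,"travel":[0,0,30],"twist":[0,0,0]},{"gripper":25,"travel":[0,0,35],"twist":[0,0,0]},{"gripper":25,"travel":[0,0,35],"twist":[0,0,0]},{"gripper":25,"travel":[0,0,25],"twist":[0,0,0]},{"gripper":25,"travel":[0,0,14],"twist":[0,0,0]},{"gripper":25,"travel":[0,0,3],"twist":[0,0,0]},{"gripper":25,"travel":[0,0,0],"twist":[0,0,0]}]'
```

```text
time: 19.7
ee_pos: [0.4734, -0.3074, 0.0217]
tcp_rot: [180.0, 0.0, 100.5]
wrist_force: [0.7, 0.5, -0.8]
opening: 0.0351
grasp_force: 50.1
```

```bash
python3 -m crank '[{"gripper":25,"travel":[0,0,1],"twist":[0,0,0]},{"gripper":25,"travel":[0,0,0.5],"twist":[0,0,0]},{"gripper":25,"travel":[0,0,0],"twist":[0,0,0]}]'
```

```text
time: 20.08
ee_pos: [0.4732, -0.3073, 0.02]
tcp_rot: [180.0, 0.0, 100.5]
wrist_force: [0.4, -0.1, -1.4]
opening: 0.0355
grasp_force: 50.1
```

```bash
python3 -m crank '[{"gripper":25,"travel":[0,0,0.7],"twist":[0,0,0]},{"gripper":25,"travel":[0,0,0],"twist":[0,0,0]}]'; python3 -m crank '[{"gripper":60,"travel":[0,0,0],"twist":[0,0,0]},{"gripper":60,"travel":[0,0,0],"twist":[0,0,0]},{"gripper":60,"travel":[0,0,0],"twist":[0,0,0]},{"gripper":60,"travel":[0,0,-20],"twist":[0,0,0]},{"gripper":60,"travel":[0,0,-40],"twist":[0,0,0]},{"gripper":60,"travel":[0,0,-45],"twist":[0,0,0]},{"gripper":60,"travel":[0,0,-35],"twist":[0,0,0]},{"gripper":60,"travel":[0,0,0],"twist":[0,0,0]}]'
python3 - <<'E'
from h import *
cv2.imwrite('pics/w7.png',bot.camera('wrist')[:,:,::-1])
go(.530,.022,.16,93.7)
E
```

```text
time: 20.32
ee_pos: [0.4733, -0.3074, 0.0199]
tcp_rot: [180.0, 0.0, 100.5]
wrist_force: [-2.1, 1.4, 6.2]
opening: 0.0357
grasp_force: 50.5
time: 21.32
ee_pos: [0.4743, -0.308, 0.1622]
tcp_rot: [179.8, 0.2, 100.5]
wrist_force: [-0.5, -0.5, 0.0]
opening: 0.0604
grasp_force: 0.0
at [ 0.4737 -0.3076  0.16  ] rot [1.799e+02 1.000e-01 1.005e+02] q6 46.5 t 21.375
travel mm [ 3.137e+02  1.157e+02 -2.000e-01]
tool y now 10.5 world turn 83.2 -> twist z rad -1.451
```

View pics/w7.png

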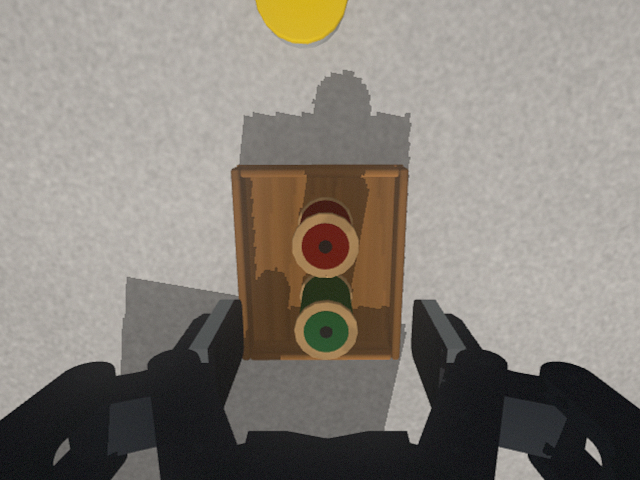

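Both spools stand upright side by side in the wooden tray, red at (325,246) and green at (326,330).

```bash
python3 -m crank '[{"gripper":60,"travel":[22,8.1,0],"twist":[0,0,0]},{"gripper":60,"travel":[45,16.6,0],"twist":[0,0,0]},{"gripper":60,"travel":[45,16.6,0],"twist":[0,0,0]},{"gripper":60,"travel":[45,16.6,0],"twist":[0,0,0]},{"gripper":60,"travel":[45,16.6,0],"twist":[0,0,0]},{"gripper":60,"travel":[45,16.6,0],"twist":[0,0,0]},{"gripper":60,"travel":[45,16.6,0],"twist":[0,0,0]},{"gripper":60,"travel":[22,8.1,0],"twist":[0,0,0]}]'
python3 -m crank '[{"gripper":60,"travel":[0,0,0],"twist":[0,0,-0.161]},{"gripper":60,"travel":[0,0,0],"twist":[0,0,-0.161]},{"gripper":60,"travel":[0,0,0],"twist":[0,0,-0.161]},{"gripper":60,"travel":[0,0,0],"twist":[0,0,-0.161]},{"gripper":60,"travel":[0,0,0],"twist":[0,0,-0.161]},{"gripper":60,"travel":[0,0,0],"twist":[0,0,-0.161]},{"gripper":60,"travel":[0,0,0],"twist":[0,0,-0.161]},{"gripper":60,"travel":[0,0,0],"twist":[0,0,-0.161]},{"gripper":60,"travel":[0,0,0],"twist":[0,0,-0.161]},{"gripper":60,"travel":[0,0,0],"twist":[0,0,0]}]'
python3 - <<'E'
from h import *
im=bot.camera('wrist'); cal=bot.calibration('wrist'); H=cv2.cvtColor(im,cv2.COLOR_RGB2HSV)
m=cv2.inRange(H,(12,110,60),(30,255,255)); b=blob(m,(150,120,490,330)); c,s,a=rect(ray(cal,b,.008)); print(c,s,a)
cv2.imwrite('pics/w8.png',im[:,:,::-1])
go(c[0]/1000,c[1]/1000,0.0,a+90)
E
```

```text
time: 22.38
ee_pos: [0.529, 0.0248, 0.1573]
tcp_rot: [-179.9, -0.0, 100.7]
wrist_force: [-0.2, -0.1, 0.1]
opening: 0.0597
grasp_force: 0.0
time: 23.62
ee_pos: [0.529, 0.0226, 0.1576]
tcp_rot: [180.0, -0.1, -176.5]
wrist_force: [-0.1, -0.2, 0.7]
opening: 0.0597
grasp_force: 0.0
[529.4  23.3] [38.8 47.7] 4.1
at [0.5291 0.0226 0.1579] rot [-1.800e+02 -1.000e-01 -1.766e+02] q6 -0.9 t 23.675
travel mm [ -0.6   0.7 157.9]
tool y now 93.4 world turn 0.7 -> twist z rad -0.013
```

View pics/w8.png

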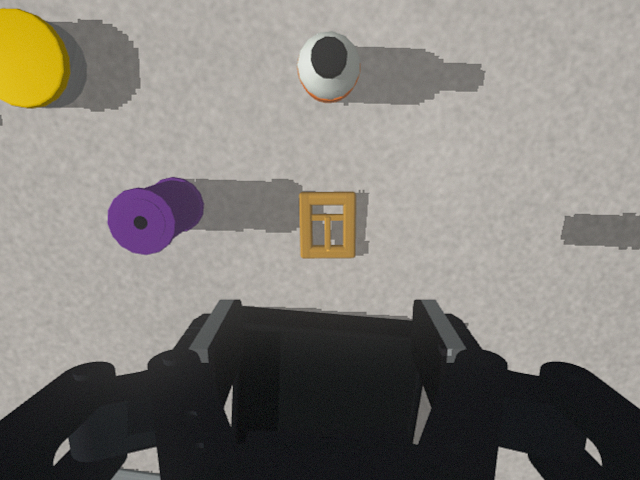

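The brass buckle at (328,225) is square to the fingers, and the bottle and purple spool are clear.

```bash
python3 -m crank '[{"gripper":60,"travel":[0,0,40],"twist":[0,0,-0.01]},{"gripper":60,"travel":[0,0,40],"twist":[0,0,0]},{"gripper":60,"travel":[0,0,40],"twist":[0,0,0]},{"gripper":60,"travel":[0,0,25],"twist":[0,0,0]},{"gripper":60,"travel":[0,0,11],"twist":[0,0,0]},{"gripper":30,"travel":[0,0,0],"twist":[0,0,0]},{"gripper":30,"travel":[0,0,0],"twist":[0,0,0]},{"gripper":30,"travel":[0,0,0],"twist":[0,0,0]},{"gripper":30,"travel":[0,0,0],"twist":[0,0,0]}]' 50
python3 -m crank '[{"gripper":30,"travel":[0,0,-10],"twist":[0,0,0]},{"gripper":30,"travel":[0,0,-30],"twist":[0,0,0]},{"gripper":30,"travel":[0,0,-40],"twist":[0,0,0]},{"gripper":30,"travel":[0,0,-40],"twist":[0,0,0]},{"gripper":30,"travel":[0,0,0],"twist":[0,0,0]},{"gripper":30,"travel":[0,0,0],"twist":[0,0,0]}]'
python3 - <<'E'
from h import *
go(.657,.030,.01,88.4)
E
```

```text
time: 24.8
ee_pos: [0.5299, 0.0227, 0.0036]
tcp_rot: [180.0, 0.1, -175.9]
wrist_force: [0.7, -0.7, -0.1]
opening: 0.0375
grasp_force: 50.1
time: 25.55
ee_pos: [0.5295, 0.0227, 0.1231]
tcp_rot: [180.0, 0.0, -175.9]
wrist_force: [-0.4, 0.7, -1.5]
opening: 0.0379
grasp_force: 50.3
at [0.5295 0.0227 0.1231] rot [ 180.     0.  -175.9] q6 -1.7 t 25.55
travel mm [-127.7   -1.9  113.1]
tool y now 94.1 world turn -5.7 -> twist z rad 0.1
```

```bash
python3 -m crank '[{"gripper":30,"travel":[-32,-0.5,0],"twist":[0,0,0]},{"gripper":30,"travel":[-32,-0.5,0],"twist":[0,0,0]},{"gripper":30,"travel":[-32,-0.5,0],"twist":[0,0,0]},{"gripper":30,"travel":[-32,-0.5,0],"twist":[0,0,0]},{"gripper":30,"travel":[0,0,0],"twist":[0,0,0.1]},{"gripper":30,"travel":[0,0,40],"twist":[0,0,0]},{"gripper":30,"travel":[0,0,40],"twist":[0,0,0]},{"gripper":30,"travel":[0,0,20],"twist":[0,0,0]},{"gripper":30,"travel":[0,0,9],"twist":[0,0,0]},{"gripper":30,"travel":[0,0,3],"twist":[0,0,0]},{"gripper":30,"travel":[0,0,0],"twist":[0,0,0]}]'
```

```text
time: 26.92
ee_pos: [0.658, 0.0299, 0.0123]
tcp_rot: [180.0, 0.1, 178.4]
wrist_force: [0.3, -0.8, 0.9]
opening: 0.0379
grasp_force: 50.2
```

```bash
python3 -m crank '[{"gripper":30,"travel":[0,0,1.5],"twist":[0,0,0]},{"gripper":30,"travel":[0,0,1],"twist":[0,0,0]},{"gripper":30,"travel":[0,0,0],"twist":[0,0,0]}]'; python3 -m crank '[{"gripper":55,"travel":[0,0,0],"twist":[0,0,0]},{"gripper":55,"travel":[0,0,0],"twist":[0,0,0]},{"gripper":55,"travel":[0,0,0],"twist":[0,0,0]},{"gripper":55,"travel":[0,0,-25],"twist":[0,0,0]},{"gripper":55,"travel":[0,0,-50],"twist":[0,0,0]},{"gripper":55,"travel":[0,0,-60],"twist":[0,0,0]},{"gripper":55,"travel":[40,0,-10],"twist":[0,0,0]},{"gripper":55,"travel":[0,0,0],"twist":[0,0,0]},{"gripper":55,"travel":[0,0,0],"twist":[0,0,0]}]'
python3 - <<'E'
from h import *
cv2.imwrite('pics/w9.png',bot.camera('wrist')[:,:,::-1]);cv2.imwrite('pics/s9.png',bot.camera('scene')[:,:,::-1])
E
```

```text
time: 27.3
ee_pos: [0.6578, 0.0299, 0.0096]
tcp_rot: [180.0, 0.1, 178.4]
wrist_force: [-0.4, -0.1, 5.3]
opening: 0.0377
grasp_force: 51.0
time: 28.42
ee_pos: [0.6175, 0.031, 0.1533]
tcp_rot: [-180.0, -0.0, 178.4]
wrist_force: [1.0, -0.5, -0.2]
opening: 0.0553
grasp_force: 0.0
```

View pics/w9.png

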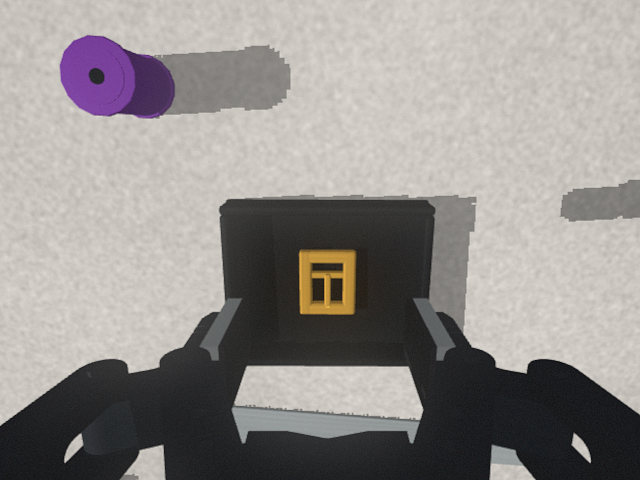

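View pics/s9.png

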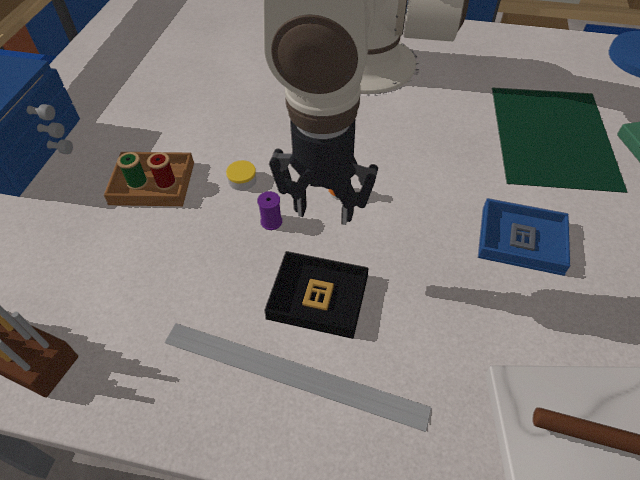

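Both buckles lie flat in their trays, with brass at (318,294) and steel at (523,236) in the scene view. The spools stand in the wooden tray at (130,170) and (162,170). The tin is in its place and only the gripper hides part of the bottle. The gripper touches nothing, so I'm handing in.

```bash
python3 -c "
from workcell import bot
print(bot.job_done())"
```

```text
the job is handed in; nothing more can be done
None
```

I handed the job in at about 28 s; the hand-in gave no verdict. In the last pictures the brass buckle is flat in the black tray, the steel one flat in the blue tray, and both spools upright side by side in the wooden tray; the tin was in its place and the arm never went near the bottle, though the gripper partly hid it in the final view.

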